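# Sort the kiln props into their trays

## Task

Sort the five ceramic kiln props that stand on the turntable into the three blue trays: each tray has a sample slice of its kind (round, square or oblong) on the dark wooden tab at its side. Stand every prop upright on the floor of its own tray, set down gently and not dropped, and leave the cup and the jar where they are.

Things in the scene. Friction and masses are not known exactly. Their poses are not given: they have to be found in the camera images.
- round_a: Kiln prop, one of two alike: round hollow tube, 36 mm outside, 18 mm bore, 60 mm tall, about 90 g. Buff ceramic, loose, upright on a low fixed turntable (250 mm across, top 50 mm above the table), where the props stand in a ring about 95 mm apart centre to centre around a wooden disc 8 mm high. Origin: centre of its underside; z up.
- round_b: Kiln prop, the other of two alike: round hollow tube, 36 mm outside, 18 mm bore, 60 mm tall, about 90 g. Buff ceramic, loose, upright on a low fixed turntable (250 mm across, top 50 mm above the table), where the props stand in a ring about 95 mm apart centre to centre around a wooden disc 8 mm high. Origin: centre of its underside; z up.
- square_a: Kiln prop, one of two alike: solid square post 30 x 30 mm, 60 mm tall, about 110 g; x and y square to its faces. Buff ceramic, loose, upright on a low fixed turntable (250 mm across, top 50 mm above the table), where the props stand in a ring about 95 mm apart centre to centre around a wooden disc 8 mm high. Origin: centre of its underside; z up.
- square_b: Kiln prop, the other of two alike: solid square post 30 x 30 mm, 60 mm tall, about 110 g; x and y square to its faces. Buff ceramic, loose, upright on a low fixed turntable (250 mm across, top 50 mm above the table), where the props stand in a ring about 95 mm apart centre to centre around a wooden disc 8 mm high. Origin: centre of its underside; z up.
- oblong: Kiln prop, the only one of its kind: solid oblong post 24 mm (its x) by 50 mm (its y), 60 mm tall, about 145 g. Buff ceramic, loose, upright on a low fixed turntable (250 mm across, top 50 mm above the table), where the props stand in a ring about 95 mm apart centre to centre around a wooden disc 8 mm high. Origin: centre of its underside; z up.
- tray_round: Shallow blue tray, fixed, outside 130 x 130 mm, 25 mm high, walls and floor 5 mm thick (inside 120 x 120). Origin: centre of its underside, on the table; x, y along its sides, z up. Outside its +x side a fixed dark wooden tab (x 65 to 109, y -35 to 35, 12 mm high) carries a 10 mm thick sample slice of round tube (36 mm ring): what the tray is for.
- tray_square: Shallow blue tray, fixed, outside 130 x 130 mm, 25 mm high, walls and floor 5 mm thick (inside 120 x 120). Origin: centre of its underside, on the table; x, y along its sides, z up. Outside its +x side a fixed dark wooden tab (x 65 to 109, y -35 to 35, 12 mm high) carries a 10 mm thick sample slice of square post (30 x 30 mm): what the tray is for.
- tray_oblong: Shallow blue tray, fixed, outside 130 x 130 mm, 25 mm high, walls and floor 5 mm thick (inside 120 x 120). Origin: centre of its underside, on the table; x, y along its sides, z up. Outside its +x side a fixed dark wooden tab (x 65 to 109, y -35 to 35, 12 mm high) carries a 10 mm thick sample slice of oblong post (24 x 50 mm, long way along y): what the tray is for.
- cup: Bystander: open white ceramic cup without handle, 72 mm across, 70 mm tall, loose on the table at one far side of the trays and turntable. Origin: centre of its underside.
- jar: Bystander: amber glass jar with a white lid, 64 mm across, 85 mm tall, loose on the table at the other far side of the trays and turntable. Origin: centre of its underside.

How it is judged:
At the end, for the whole second after the job is handed in: Each prop stands in the tray with the sample of its kind: inside the walls (centre within 50 mm of the tray's centre along each side), resting on the tray floor (within 3 mm), upright to 0.1 rad, released and at rest (x of round_a in the frame of tray_round between -0.05 and 0.05 m and y of round_a in the frame of tray_round between -0.05 and 0.05 m and z of round_a in the frame of tray_round between 0.002 and 0.008 m and angle between each of round_a, round_b, square_a, square_b, oblong's own z axis and vertical below 0.1 rad and linear speed of each of round_a, round_b, square_a, square_b, oblong below 0.02 m/s and angular speed of each of round_a, round_b, square_a, square_b, oblong below 0.2 rad/s and contact force between each of round_a, round_b, square_a, square_b, oblong and the fingers below 0.1 N and x of round_b in the frame of tray_round between -0.05 and 0.05 m and y of round_b in the frame of tray_round between -0.05 and 0.05 m and z of round_b in the frame of tray_round between 0.002 and 0.008 m and x of square_a in the frame of tray_square between -0.05 and 0.05 m and y of square_a in the frame of tray_square between -0.05 and 0.05 m and z of square_a in the frame of tray_square between 0.002 and 0.008 m and x of square_b in the frame of tray_square between -0.05 and 0.05 m and y of square_b in the frame of tray_square between -0.05 and 0.05 m and z of square_b in the frame of tray_square between 0.002 and 0.008 m and x of oblong in the frame of tray_oblong between -0.05 and 0.05 m and y of oblong in the frame of tray_oblong between -0.05 and 0.05 m and z of oblong in the frame of tray_oblong between 0.002 and 0.008 m); the robot touches nothing.
It fails at once if a prop was dropped: falling faster than 0.5 m/s with no finger on it (a fall of more than about 15 mm) ((linear speed of round_a above 0.5 m/s and contact force between round_a and the arm below 0.02 N and contact force between round_a and the fingers below 0.02 N) or (linear speed of round_b above 0.5 m/s and contact force between round_b and the arm below 0.02 N and contact force between round_b and the fingers below 0.02 N) or (linear speed of square_a above 0.5 m/s and contact force between square_a and the arm below 0.02 N and contact force between square_a and the fingers below 0.02 N) or (linear speed of square_b above 0.5 m/s and contact force between square_b and the arm below 0.02 N and contact force between square_b and the fingers below 0.02 N) or (linear speed of oblong above 0.5 m/s and contact force between oblong and the arm below 0.02 N and contact force between oblong and the fingers below 0.02 N)).
It fails at once if the cup was pushed more than 15 mm or tipped (distance of cup from where it was at the start of the episode above 0.015 m or angle between cup's own z axis and vertical above 0.3 rad).
It fails at once if the jar was pushed more than 15 mm or tipped (distance of jar from where it was at the start of the episode above 0.015 m or angle between jar's own z axis and vertical above 0.3 rad).
It also fails if it takes over 128 s, if anything falls off the work surface, if the arm or the gripper's body presses on something with over 40 N, if the wrist force passes 120 N, or if a joint passes its speed limit or range.

## Robot

A 7-joint arm with a two-finger parallel gripper is mounted at the origin on the work surface. World frame = base frame: x ahead of the robot, y to its left, z up, the work surface at z = 0. Lengths are in m, angles in rad, forces in N, time in s.
With the tool pointing down it reaches from about 0.4 to 0.85 m from the base axis. Payload 4.5 kg.
Tool frame: the origin (TCP) lies where the fingers leave the gripper's body, on its centre line; the fingertips stand 64 mm ahead of it and the grasp point (between the pads) lies 45 mm ahead of it; z points along the fingers, y is the line along which they close (so a half turn about z gives the same grasp; the last joint's range is limited). The gripper opens to 88 mm and grips with 3 to 60 N. Pads are 18 mm wide; open, the fingers measure 123 mm over their backs; the gripper's body (75 mm by 187 mm) begins 45 mm behind the grasp point.
Start: joints at [1.291, 0.689, -0.195, 1.565, 0.157, 0.902, -0.215], TCP at [0.193, -0.594, 0.303] pointing down, gripper open.
Joint ranges: [-3.01, 3.01], [-0.46, 2.08], [-1.47, 1.51], [0.13, 2.56], [-1, 4.14], [0.04, 2.09], [-2.66, 2.66]. Speed limits (rad/s): [2.57, 2.57, 3.14, 3.14, 3.14, 3.14, 3.14].

## Interface

Orientations are given as a unit quaternion [x, y, z, w].
In Python, from plant import r gives the robot as it stands.
- The arm moves only by the tool play_rows, never from a script. Its arguments are lists of equal length, an entry for each row: "translation": the shift along the tool's x, y, z in m, a list of three; "delta_rot": the turn, a rotation vector about the tool's x, y, z in degrees, a list of three; "grip": the opening, from -1 (shut) to 1 (fully open). In form: {"translation": [[x, y, z], ...], "delta_rot": [[rx, ry, rz], ...], "grip": [grip, ...]}. A call has 1 to 20 rows; each row shifts and turns the commanded pose from where the row before left it, along the tool's axes as they then stand; what a row does not reach is not made up. A row lasts 1/8 s, in which the tool goes at most 62.5 mm and 10.7 degrees, less where a joint would pass 70% of its speed; a pose out of reach is approached as far as the arm can. A call with a gripper value outside its range is refused whole. The fingers move at their own pace and stop on an object; "squeeze" is the grip in N (left out, the last holds). Time passes only in rows, so rows that do not move let the fingers close. It gives the time, the measured TCP pose, the force, the opening and the grip force at its end, in the units of the state.
- r.get_state(): the state, without advancing time (a new reading comes with each control period).
- r.snapshot(name): name is "scene" or "top" or "wrist"; returns the picture (480x640x3 uint8, blue, green, red); there is no depth.
- r.get_calibration(name): a dict with "intrinsics" (3x3 intrinsics, pixels), "eye" and "rotation" of the camera in the world. Camera axes: x right, y up, looking along -z (the intrinsics and any distortion apply to the point x, -y, -z); pixel columns grow to the right and rows downward; lengths in m; the calibration is good to about 2 mm. The wrist camera is an equidistant fisheye: a pixel r from the principal point sees the ray r / f radians off the axis. A picture is of the moment at which its call begins: read the wrist's pose just before it. get_calibration takes no time and is no camera call; for the wrist camera it gives the pose at the moment of the call.
- r.finish_job(): hands the job in; it is judged then, once.
Trained networks look in the newest picture that a camera, given by its name, has taken for a name from the list of things; names that differ only in an ending like _2 or _b are one class to them, and where a whole thing is asked for, a point or a joint stands for the part that bears it (a point fixed in the world has none). Each returns a list of dicts, best first, with "confidence" (0 to 1); they miss things now and then, are a little off and sometimes report something else, mostly with a low value. They report only what shows in the picture. A call takes as long as a camera call.
- r.look_for(camera, target): "point" ([x, y, z] in m, in world coordinates, good to about 4 mm: the middle of the surface that is visible of it).
- r.silhouettes(camera, target): "pixels" (480x640 bool, what is visible of it).
The state is a dict: "clock": time; "q": joint angles; "qd": joint speeds; "joint_torque": joint torques, N m; "tool_pos": TCP position; "eef_rot": TCP orientation; "contact_force": force on the tool from outside, world axes, zero at the start; "moment": the same for the moment, N m; "opening": opening from 0.0 (shut) to 1.0 (fully open); "finger_force": force on a finger pad.
Only numpy, scipy, OpenCV 4.12 (cv2) and the standard library are available. Lean on these libraries where they do the work, as an engineer would, in place of code of your own. Each camera call takes 0.05 s, during which the arm holds its last target. There are 200 camera calls.

## Working session

There is one attempt and no reset: what is moved stays moved. The work goes in short steps, Python scripts to look and compute and a tool call to move; the robot and the scene stay as the last step left them, time stands still between calls to the robot, and variables do not carry over. Pictures are saved under pics/ and viewed, at most 14 in all, crops included, and the job is handed in when it is done.

Besides the shell and the picture viewer there is one more tool, called after ">>>" as name(argument=value, ...) on one line, values as JSON. play_rows: Moves the arm, as the interface text tells. Its arguments: {"type":"object","properties":{"translation":{"type":"array","items":{"type":"array","items":{"type":"number"}}},"delta_rot":{"type":"array","items":{"type":"array","items":{"type":"number"}}},"grip":{"type":"array","items":{"type":"number"}},"squeeze":{"type":"number"}},"required":["translation","delta_rot","grip"]}

```bash
mkdir -p pics; python3 - <<'E'
from plant import r
import cv2
s=r.get_state();print(s['clock'],s['tool_pos'],s['eef_rot'],s['opening'])
for c in ['top','scene']:
    im=r.snapshot(c);cv2.imwrite(f'pics/{c}0.png',im)
    k=r.get_calibration(c);print(c,k)
    for n in ['round_a','square_a','oblong','tray_round','tray_square','tray_oblong','cup','jar']:
        print(n,[([round(float(v),3) for v in d['point']],round(d['confidence'],2)) for d in r.look_for(c,n)])
E
```

```text
0.0 [ 0.19272269 -0.59398866  0.30190464] [ 9.87706416e-01  1.56317441e-01 -2.09046236e-04 -9.21868887e-04] 0.998727937193691
top {'intrinsics': array([[511.42548676,   0.        , 323.66213513],
       [  0.        , 511.42548676, 231.87619593],
       [  0.        ,   0.        ,   1.        ]]), 'eye': array([ 0.4188272 , -0.02851382,  1.29831237]), 'rotation': array([-0.02457088,  0.02974789,  0.71547123, -0.69757598])}
round_a [([0.631, -0.135, 0.11], 0.77), ([0.51, -0.055, 0.11], 0.52)]
square_a [([0.596, -0.052, 0.107], 0.63), ([0.485, -0.141, 0.114], 0.45)]
oblong [([0.557, -0.193, 0.11], 0.82)]
tray_round []
tray_square [([0.569, 0.111, 0.007], 0.86)]
tray_oblong [([0.47, -0.354, 0.005], 0.65), ([0.678, 0.294, 0.087], 0.47)]
cup [([0.681, -0.308, 0.029], 0.56)]
jar [([0.679, 0.293, 0.084], 0.98)]
scene {'intrinsics': array([[466.12179454,   0.        , 318.87766872],
       [  0.        , 466.12179454, 235.81884954],
       [  0.        ,   0.        ,   1.        ]]), 'eye': array([1.17667341, 0.39718496, 0.63131973]), 'rotation': array([0.21501575, 0.40489513, 0.77637206, 0.4325212 ])}
round_a [([0.64, -0.127, 0.088], 0.96), ([0.517, -0.051, 0.088], 0.82)]
square_a [([0.607, -0.043, 0.089], 0.62), ([0.489, -0.138, 0.085], 0.55)]
oblong [([0.573, -0.19, 0.094], 0.84), ([0.569, 0.11, 0.006], 0.26), ([0.517, -0.054, 0.088], 0.23)]
tray_round [([0.452, 0.344, 0.005], 0.73)]
tray_square [([0.566, 0.108, 0.009], 0.92), ([0.519, -0.052, 0.088], 0.6), ([0.642, -0.128, 0.088], 0.55), ([0.573, -0.191, 0.093], 0.33)]
tray_oblong [([0.641, -0.128, 0.089], 0.69), ([0.474, -0.361, 0.013], 0.63)]
cup [([0.678, -0.287, 0.047], 0.98)]
jar [([0.697, 0.301, 0.063], 0.84)]
```

View pics/top0.png

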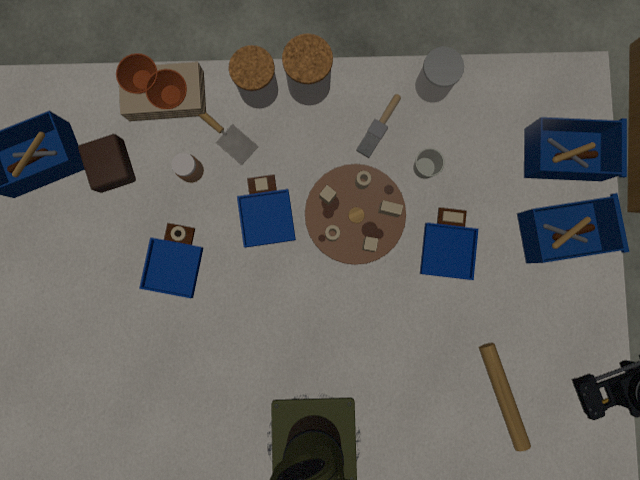

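View pics/scene0.png

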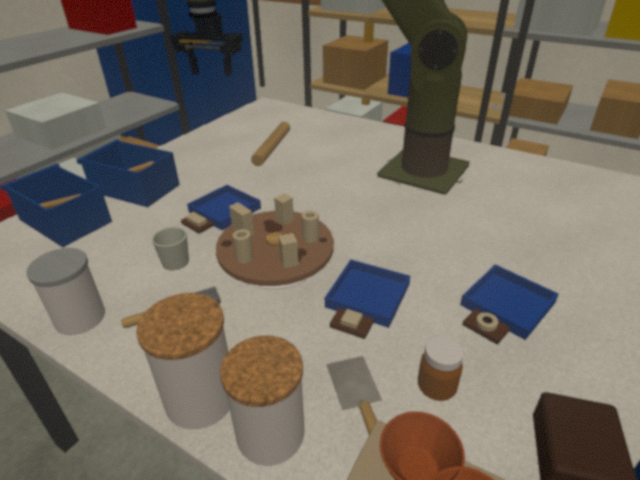

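The top view shows the props on the turntable: rounds at px (363,178) and (333,233), squares at (328,193) and (371,243), and the oblong at (392,208). The trays are round at (171,267), square at (267,218) and oblong at (449,250). Each tab points away from the base. The scene view agrees. Next I fit the poses from the silhouettes in both views.

```bash
cat > h.py <<'E'
import numpy as np, cv2
from plant import r
from scipy.spatial.transform import Rotation as R
from scipy.optimize import minimize
def project(c,P):
    k=r.get_calibration(c); p=R.from_quat(k['rotation']).inv().apply(np.asarray(P)-k['eye'])
    v=np.c_[p[:,0],-p[:,1],-p[:,2]]; K=k['intrinsics']
    if c=='wrist':
        rho=np.hypot(v[:,0],v[:,1]); s=np.arctan2(rho,v[:,2])/np.maximum(rho,1e-9)
        return np.c_[K[0,0]*v[:,0]*s+K[0,2],K[1,1]*v[:,1]*s+K[1,2]]
    v=v/v[:,2:]; return (v@K.T)[:,:2]
SH={'round':[(.018*np.cos(a),.018*np.sin(a)) for a in np.linspace(0,6.28,25)[:-1]],
 'square':[(.015,.015),(-.015,.015),(-.015,-.015),(.015,-.015)],
 'oblong':[(.012,.025),(-.012,.025),(-.012,-.025),(.012,-.025)],
 'tray':[(.065,.065),(-.065,.065),(-.065,-.065),(.065,-.065)]}
def pts(shape,x,y,yaw,z0,z1):
    b=np.array(SH[shape]); c,s=np.cos(yaw),np.sin(yaw); b=b@np.array([[c,s],[-s,c]])+[x,y]
    return np.r_[np.c_[b,np.full(len(b),z0)],np.c_[b,np.full(len(b),z1)]]
def poly(c,*a): return cv2.convexHull(project(c,pts(*a)).astype(np.float32))[:,0]
def fit(shape,x,y,z0,z1,masks,yaws):
    """masks {camera: bool}; maximise the silhouettes' overlap"""
    S=4; best=None; soft={}
    for c,m in masks.items():
        u,v=[int(t) for t in project(c,[[x,y,z0]])[0]]; h=130 if c=='wrist' else 60
        u0,v0=max(u-h,0),max(v-h,0); w=m[v0:v0+2*h,u0:u0+2*h].astype(np.float32)
        soft[c]=(u0,v0,cv2.GaussianBlur(cv2.resize(w,None,fx=S,fy=S,interpolation=cv2.INTER_NEAREST),(0,0),S*.6))
    def cost(p):
        t=0
        for c,(u0,v0,w) in soft.items():
            q=(poly(c,shape,p[0],p[1],p[2],z0,z1)-[u0-.5,v0-.5])*S
            a=np.zeros(w.shape,np.float32); cv2.fillPoly(a,[np.round(q*16).astype(np.int32)],1.,cv2.LINE_AA,4)
            a=cv2.GaussianBlur(a,(0,0),S*.6); t+=((a-w)**2).sum()/w.sum()
        return t
    for yw in yaws:
        o=minimize(cost,[x,y,yw],method='Nelder-Mead',options=dict(initial_simplex=[[x,y,yw],[x+.006,y,yw],[x,y+.006,yw],[x,y,yw+.25]],xatol=1e-4,fatol=1e-5))
        if best is None or o.fun<best.fun: best=o
    return best.x,best.fun
E
cat > f.py <<'E'
from h import *
n={'round':[(.631,-.135),(.51,-.055)],'square':[(.596,-.052),(.485,-.141)],'oblong':[(.557,-.193)]}
for c in ['top','scene']: r.snapshot(c)
def near(c,cl,x,y,zm):
    u=project(c,[[x,y,zm]])[0]; b=None
    for d in r.silhouettes(c,cl):
        m=d['pixels']; 
        if m.sum()<20: continue
        e=np.hypot(*(np.argwhere(m).mean(0)[::-1]-u))
        if e<20 and (b is None or e<b[0]): b=(e,m)
    return None if b is None else b[1]
for k,l in n.items():
    for x,y in l:
        ms={c:near(c,k if k=='oblong' else k+'_a',x,y,.085) for c in ['top','scene']}
        for cs in (['top'],['scene'],['top','scene']):
            if any(ms[c] is None for c in cs): print(k,cs,'none');continue
            p,f=fit(k,x,y,.05,.11,{c:ms[c] for c in cs},[0,.4,.8,1.2] if k!='oblong' else [0,.5,1,1.5,2,2.5])
            print(k,cs,p.round(4),round(f,3))
im={c:r.snapshot(c) for c in ['top','scene']}
for nm,x,y in [('round',.452,.344),('square',.57,.11),('oblong',.47,-.33)]:
    ms={}
    for c in im:
        hsv=cv2.cvtColor(im[c],cv2.COLOR_BGR2HSV); m=cv2.inRange(hsv,(100,120,30),(130,255,255))
        _,lab=cv2.connectedComponents(m); u,v=project(c,[[x,y,.005]])[0].astype(int); ms[c]=lab==lab[v,u]
    for cs in (['top'],['scene']):
        print('tray',nm,cs,*[t for t in fit('tray',x,y,0,.025,{c:ms[c] for c in cs},[-.3,0,.3])])
E
python3 f.py
```

```text
round ['top'] [ 0.6369 -0.1347 -0.0483] 0.068
round ['scene'] [ 0.6322 -0.1369  0.4562] 0.014
round ['top', 'scene'] [ 0.6353 -0.1349  0.6706] 0.127
round ['top'] [ 0.5106 -0.059   0.6255] 0.044
round ['scene'] [ 0.5063 -0.0596  1.2924] 0.007
round ['top', 'scene'] [ 0.5094 -0.0585  0.1438] 0.081
square ['top'] [ 0.6035 -0.0489  0.8789] 0.025
square ['scene'] [ 0.5979 -0.052   0.7964] 0.021
square ['top', 'scene'] [ 0.6024 -0.0487  0.7894] 0.104
square ['top'] [ 0.4821 -0.1457 -0.1779] 0.039
square ['scene'] [ 0.4767 -0.1491 -0.196 ] 0.047
square ['top', 'scene'] [ 0.4817 -0.1457  1.3741] 0.113
oblong ['top'] [ 0.5655 -0.1986 -0.2272] 0.011
oblong ['scene'] [ 0.559  -0.2029 -0.322 ] 0.17
oblong ['top', 'scene'] [ 0.5644 -0.1985 -0.2952] 0.248
tray round ['top'] [ 0.43902506  0.34466667 -0.21326599] 0.007554559037089348
tray round ['scene'] [ 0.43088354  0.34563356 -0.19806642] 0.17871342599391937
tray square ['top'] [0.55740718 0.10562478 0.12190784] 0.008281058631837368
tray square ['scene'] [0.54950022 0.10384562 0.14835311] 0.17129570245742798
tray oblong ['top'] [ 0.4620716  -0.35267294 -0.14404388] 0.011582176201045513
tray oblong ['scene'] [ 0.44586498 -0.36376209  1.36674148] 0.7357070446014404
```

```bash
cat > go.py <<'E'
import sys
from h import *
def go(x,y,z,t):
    s=r.get_state(); M=R.from_quat(s['eef_rot']).as_matrix(); t0=np.degrees(np.arctan2(M[1,0],M[0,0]))
    a=np.radians(t); d=np.array([x,y,z])-s['tool_pos']; c,q=np.cos(a),np.sin(a)
    print('clk',round(s['clock'],2),'pos',np.round(s['tool_pos'],4),'t',round(t0,2),'tilt',np.degrees(M[:2,2]).round(2),'rotz(tool)',round(t0-t,2),'shift mm',np.round([1e3*(d[0]*c+d[1]*q),1e3*(d[0]*q-d[1]*c),-1e3*d[2]],1),'open',round(s['opening'],3),'q',np.round(s['q'],2),'F',np.round(s['contact_force'],1))
if __name__=='__main__': go(*map(float,sys.argv[1:5]))
E
python3 go.py .5625 -.2005 .30 76
```

```text
clk 1.6 pos [ 0.193  -0.5945  0.3028] t 17.98 tilt [ 0.   -0.01] rotz(tool) -58.02 shift mm [471.7 263.2   2.8] open 0.999 q [ 1.29  0.69 -0.19  1.57  0.16  0.9  -0.22] F [-0.7 -0.2 -0.3]
```

>>> play_rows(translation=[[0,0,0],[0,0,0],[0,0,0],[0,0,0],[0,0,0],[0,0,0],[0.036,0.02,0],[0.036,0.02,0],[0.036,0.02,0],[0.036,0.02,0],[0.036,0.02,0],[0.036,0.02,0],[0.036,0.02,0],[0.036,0.02,0],[0.036,0.02,0],[0.036,0.02,0],[0.036,0.02,0],[0.036,0.02,0],[0.036,0.02,0],[0,0,0]], delta_rot=[[0,0,-9.67],[0,0,-9.67],[0,0,-9.67],[0,0,-9.67],[0,0,-9.67],[0,0,-9.67],[0,0,0],[0,0,0],[0,0,0],[0,0,0],[0,0,0],[0,0,0],[0,0,0],[0,0,0],[0,0,0],[0,0,0],[0,0,0],[0,0,0],[0,0,0],[0,0,0]], grip=[1,1,1,1,1,1,1,1,1,1,1,1,1,1,1,1,1,1,1,1], squeeze=20)

```text
clock: 4.1
tool_pos: [0.5609, -0.1992, 0.303]
eef_rot: [0.786, 0.618, 0.002, -0.0]
contact_force: [-1.1, 0.4, -0.2]
opening: 1.002
finger_force: 0.0
```

```bash
python3 go.py .5625 -.2005 .23 76; python3 - <<'E'
from h import *
im=r.snapshot('wrist')
P=[('round',.6345,-.136,0),('round',.508,-.059,0),('square',.601,-.0505,.84),('square',.4795,-.1475,-.19),('oblong',.5625,-.2005,-.25)]
for s,x,y,w in P:
    cv2.polylines(im,[np.round(project('wrist',pts(s,x,y,w,.11,.11)[:len(SH[s])])).astype(int)],True,(0,0,255),1)
    cv2.polylines(im,[np.round(project('wrist',pts(s,x,y,w,.05,.05)[:len(SH[s])])).astype(int)],True,(0,255,0),1)
cv2.imwrite('pics/w1.png',im)
E
```

```text
clk 4.1 pos [ 0.5609 -0.1992  0.303 ] t 76.36 tilt [0.15 0.14] rotz(tool) 0.36 shift mm [-0.9  1.9 73. ] open 1.002 q [ 0.52  0.67 -0.44  1.65  0.34  0.89 -0.29] F [-1.1  0.4 -0.2]
```

View pics/w1.png

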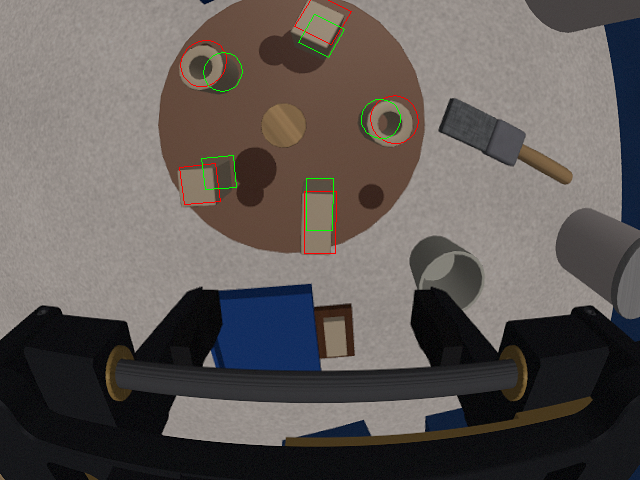

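The overlays land within about 5 px of each prop: oblong near (319,222), squares (198,186) and (320,24), rounds (202,67) and (390,122). I'll refine the poses with the wrist silhouettes.

```bash
cat > fw.py <<'E'
from h import *
r.snapshot('wrist')
P=[('round',.6345,-.136,0),('round',.508,-.059,0),('square',.601,-.0505,.84),('square',.4795,-.1475,-.19),('oblong',.5625,-.2005,-.25)]
cache={}
for s,x,y,w in P:
    n=s if s=='oblong' else s+'_a'
    if n not in cache: cache[n]=[d['pixels'] for d in r.silhouettes('wrist',n)]
    u=project('wrist',[[x,y,.1]])[0]
    c=[(np.hypot(*(np.argwhere(m).mean(0)[::-1]-u)),i) for i,m in enumerate(cache[n]) if m.any()]
    e,i=min(c)
    p,f=fit(s,x,y,.05,.11,{'wrist':cache[n][i]},[w-.1,w+.1]); print(s,round(e,1),p.round(4),round(f,3))
E
python3 fw.py
```

```text
round 7.5 [ 0.6299 -0.1382  0.0409] 0.073
round 5.8 [ 0.5054 -0.0614  0.1986] 0.046
square 10.0 [ 0.5967 -0.0534  0.8871] 0.021
square 2.2 [ 0.4759 -0.1494 -0.1926] 0.022
oblong 3.8 [ 0.5588 -0.2019 -0.2825] 0.012
```

```bash
python3 go.py .559 -.202 .138 74.5
```

```text
clk 4.35 pos [ 0.5575 -0.2049  0.3026] t 75.87 tilt [-0.05 -0.06] rotz(tool) 1.37 shift mm [  3.2   0.7 164.6] open 0.998 q [ 0.52  0.67 -0.43  1.66  0.34  0.89 -0.29] F [-0.7 -0.4  0.1]
```

>>> play_rows(translation=[[0.003,0.001,0.03],[0,0,0.03],[0,0,0.03],[0,0,0.03],[0,0,0.025],[0,0,0.02],[0,0,0],[0,0,0],[0,0,0],[0,0,0],[0,0,0],[0,0,0],[0,0,0],[0,0,0],[0,0,0]], delta_rot=[[0,0,1.4],[0,0,0],[0,0,0],[0,0,0],[0,0,0],[0,0,0],[0,0,0],[0,0,0],[0,0,0],[0,0,0],[0,0,0],[0,0,0],[0,0,0],[0,0,0],[0,0,0]], grip=[1,1,1,1,1,1,1,-1,-1,-1,-1,-1,-1,-1,-1], squeeze=20)

```text
clock: 6.22
tool_pos: [0.5603, -0.2006, 0.1377]
eef_rot: [0.795, 0.606, 0.0, 0.0]
contact_force: [1.2, -0.8, -0.8]
opening: 0.268
finger_force: 20.0
```

```bash
python3 go.py .4565 -.3555 .23 74.5
```

```text
clk 6.22 pos [ 0.5603 -0.2006  0.1377] t 74.6 tilt [ 0.02 -0.  ] rotz(tool) 0.1 shift mm [-177.   -58.6  -92.3] open 0.268 q [ 0.44  0.89 -0.31  1.77  0.47  0.55 -0.43] F [ 1.2 -0.8 -0.8]
```

>>> play_rows(translation=[[0,0,-0.012],[0,0,-0.03],[0,0,-0.03],[0,0,-0.02],[-0.017,-0.006,0],[-0.03,-0.01,0],[-0.03,-0.01,0],[-0.03,-0.01,0],[-0.03,-0.01,0],[-0.025,-0.008,0],[-0.015,-0.005,0],[0,0,0],[0,0,0.03],[0,0,0.03],[0,0,0.03],[0,0,0.02],[0,0,0.01],[0,0,0],[0,0,0]], delta_rot=[[0,0,0],[0,0,0],[0,0,0],[0,0,0],[0,0,0],[0,0,0],[0,0,0],[0,0,0],[0,0,0],[0,0,0],[0,0,0],[0,0,0],[0,0,0],[0,0,0],[0,0,0],[0,0,0],[0,0,0],[0,0,0],[0,0,0]], grip=[-1,-1,-1,-1,-1,-1,-1,-1,-1,-1,-1,-1,-1,-1,-1,-1,-1,-1,-1])

```text
clock: 8.6
tool_pos: [0.457, -0.3556, 0.1105]
eef_rot: [0.795, 0.606, 0.0, 0.001]
contact_force: [0.9, 0.5, -1.4]
opening: 0.27
finger_force: 20.0
```

```bash
python3 go.py .4565 -.3555 .093 74.5; python3 - <<'E'
from h import *
for c in ['scene','wrist']: cv2.imwrite(f'pics/{c}2.png',r.snapshot(c))
a=cv2.imread('pics/scene2.png')[120:330,120:400]; a=cv2.resize(a,(400,300))
cv2.imwrite('pics/c2.png',np.hstack([a,cv2.resize(cv2.imread('pics/wrist2.png'),(400,300))]))
E
```

```text
clk 8.6 pos [ 0.457  -0.3556  0.1105] t 74.62 tilt [ 0.08 -0.04] rotz(tool) 0.12 shift mm [-0.  -0.5 17.5] open 0.27 q [ 0.75  0.92 -0.3   1.83  0.55  0.47 -0.19] F [ 0.9  0.5 -1.4]
```

View pics/c2.png

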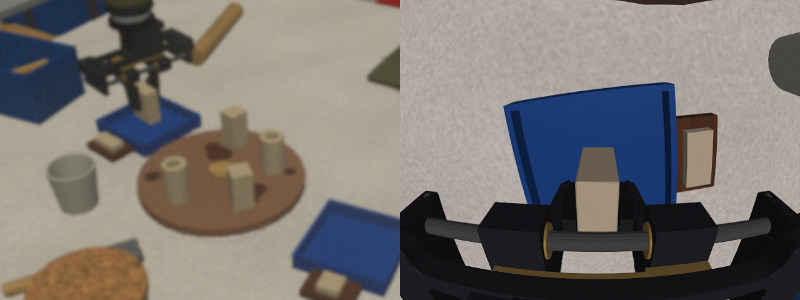

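The oblong is held upright over the middle of its tray (tray at about (590,140) in the right half). I lower it the last 17.5 mm.

>>> play_rows(translation=[[0,0,0.008],[0,0,0.005],[0,0,0.003],[0,0,0.001],[0,0,0],[0,0,0]], delta_rot=[[0,0,0],[0,0,0],[0,0,0],[0,0,0],[0,0,0],[0,0,0]], grip=[-1,-1,-1,-1,-1,-1])

```text
clock: 9.45
tool_pos: [0.4564, -0.3557, 0.0927]
eef_rot: [0.795, 0.606, 0.0, 0.0]
contact_force: [-0.2, -0.0, -1.4]
opening: 0.265
finger_force: 20.0
```

>>> play_rows(translation=[[0,0,0.001],[0,0,0.001],[0,0,0]], delta_rot=[[0,0,0],[0,0,0],[0,0,0]], grip=[-1,-1,-1])

```text
clock: 9.82
tool_pos: [0.4566, -0.3557, 0.0925]
eef_rot: [0.795, 0.606, -0.0, 0.001]
contact_force: [-2.3, 1.8, 13.1]
opening: 0.268
finger_force: 20.0
```

>>> play_rows(translation=[[0,0,0],[0,0,0],[0,0,0],[0,0,0],[0,0,-0.01],[0,0,-0.03],[0,0,-0.04],[0,0,-0.04],[0,0,-0.02],[0,0,0]], delta_rot=[[0,0,0],[0,0,0],[0,0,0],[0,0,0],[0,0,0],[0,0,0],[0,0,0],[0,0,0],[0,0,0],[0,0,0]], grip=[0.1,0.1,0.1,0.1,0.1,0.4,0.4,0.4,0.4,0.4])

```text
clock: 11.08
tool_pos: [0.457, -0.3561, 0.2327]
eef_rot: [0.796, 0.606, 0.001, 0.002]
contact_force: [-0.1, 0.7, -0.6]
opening: 0.702
finger_force: 0.0
```

```bash
python3 go.py .476 -.149 .138 79
```

```text
clk 11.07 pos [ 0.457  -0.3561  0.2327] t 74.58 tilt [ 0.19 -0.13] rotz(tool) -4.42 shift mm [206.9 -20.8  94.7] open 0.702 q [ 0.83  0.74 -0.42  1.77  0.44  0.72 -0.1 ] F [-0.1  0.7 -0.6]
```

>>> play_rows(translation=[[0,0,0],[0.022,-0.002,0],[0.035,-0.0035,0],[0.035,-0.0035,0],[0.035,-0.0035,0],[0.035,-0.0035,0],[0.03,-0.003,0],[0.015,-0.002,0],[0,0,0],[0,0,0.02],[0,0,0.03],[0,0,0.025],[0,0,0.015],[0,0,0.005],[0,0,0],[0,0,0],[0,0,0],[0,0,0],[0,0,0],[0,0,0]], delta_rot=[[0,0,-4.4],[0,0,0],[0,0,0],[0,0,0],[0,0,0],[0,0,0],[0,0,0],[0,0,0],[0,0,0],[0,0,0],[0,0,0],[0,0,0],[0,0,0],[0,0,0],[0,0,0],[0,0,0],[0,0,0],[0,0,0],[0,0,0],[0,0,0]], grip=[0.4,0.4,0.4,0.4,0.4,0.4,0.4,0.4,0.4,0.4,0.4,0.4,0.4,0.4,0.4,-1,-1,-1,-1,-1])

```text
clock: 13.58
tool_pos: [0.4755, -0.1484, 0.136]
eef_rot: [0.772, 0.636, 0.0, 0.0]
contact_force: [0.3, 0.0, 4.3]
opening: 0.341
finger_force: 20.0
```

```bash
python3 -c "
import numpy as np
for n,x,y,w in [('sq',.551,.104,.135),('rd',.433,.345,-.205)]:
    for s in (-.028,.028): print(n,s,np.round([x-s*np.sin(w),y+s*np.cos(w)],4))
"; python3 go.py .5472 .1317 .235 98
```

```text
sq -0.028 [0.5548 0.0763]
sq 0.028 [0.5472 0.1317]
rd -0.028 [0.4273 0.3176]
rd 0.028 [0.4387 0.3724]
clk 13.57 pos [ 0.4755 -0.1484  0.136 ] t 79.0 tilt [ 0.06 -0.01] rotz(tool) -19.0 shift mm [267.4 109.9 -99. ] open 0.341 q [ 0.35  0.82 -0.23  2.07  0.57  0.31 -0.55] F [0.3 0.  4.3]
```

>>> play_rows(translation=[[0,0,-0.014],[0,0,-0.03],[0,0,-0.03],[0,0,-0.025],[0.02,0.008,0],[0.036,0.015,0],[0.04,0.0165,0],[0.04,0.0165,0],[0.04,0.0165,0],[0.04,0.0165,0],[0.032,0.013,0],[0.0194,0.008,0],[0,0,0],[0,0,0.03],[0,0,0.035],[0,0,0.03],[0,0,0.02],[0,0,0.01],[0,0,0],[0,0,0]], delta_rot=[[0,0,0],[0,0,0],[0,0,-9.5],[0,0,-9.5],[0,0,0],[0,0,0],[0,0,0],[0,0,0],[0,0,0],[0,0,0],[0,0,0],[0,0,0],[0,0,0],[0,0,0],[0,0,0],[0,0,0],[0,0,0],[0,0,0],[0,0,0],[0,0,0]], grip=[-1,-1,-1,-1,-1,-1,-1,-1,-1,-1,-1,-1,-1,-1,-1,-1,-1,-1,-1,-1])

```text
clock: 16.08
tool_pos: [0.5473, 0.1314, 0.1105]
eef_rot: [0.656, 0.755, 0.0, 0.0]
contact_force: [-0.4, -0.0, -0.1]
opening: 0.338
finger_force: 20.0
```

```bash
python3 go.py .5472 .1317 .091 98
```

```text
clk 16.07 pos [0.5473 0.1314 0.1105] t 97.96 tilt [0.07 0.01] rotz(tool) -0.04 shift mm [ 0.4 -0.1 19.5] open 0.338 q [-0.13  0.91 -0.32  1.88  0.61  0.44 -0.75] F [-0.4 -0.  -0.1]
```

>>> play_rows(translation=[[0,0,0.008],[0,0,0.006],[0,0,0.003],[0,0,0.001],[0,0,0.001],[0,0,0],[0,0,0]], delta_rot=[[0,0,0],[0,0,0],[0,0,0],[0,0,0],[0,0,0],[0,0,0],[0,0,0]], grip=[-1,-1,-1,-1,-1,-1,-1])

```text
clock: 16.95
tool_pos: [0.5468, 0.1318, 0.0911]
eef_rot: [0.656, 0.755, 0.0, 0.0]
contact_force: [-2.1, -0.7, 3.9]
opening: 0.338
finger_force: 20.0
```

>>> play_rows(translation=[[0,0,0],[0,0,0],[0,0,0],[0,0,0],[0,0,-0.01],[0,0,-0.03],[0,0,-0.04],[0,0,-0.04],[0,0,-0.02],[0,0,0],[0,0,0],[0,0,0]], delta_rot=[[0,0,0],[0,0,0],[0,0,0],[0,0,0],[0,0,0],[0,0,0],[0,0,0],[0,0,9.8],[0,0,9.8],[0,0,9.8],[0,0,9.8],[0,0,9.8]], grip=[0.1,0.1,0.1,0.1,0.1,0.4,0.4,0.4,0.4,0.4,0.4,0.4])

```text
clock: 18.45
tool_pos: [0.5467, 0.1318, 0.2315]
eef_rot: [0.911, 0.412, 0.0, -0.0]
contact_force: [-1.6, -1.1, 1.1]
opening: 0.695
finger_force: 0.0
```

```bash
python3 go.py .597 -.0527 .137 49.3
```

```text
clk 18.45 pos [0.5467 0.1318 0.2315] t 48.69 tilt [0.03 0.03] rotz(tool) -0.61 shift mm [-107.1  158.4   94.5] open 0.695 q [-0.19  0.71 -0.22  1.83  0.24  0.63 -1.27] F [-1.6 -1.1  1.1]
```

>>> play_rows(translation=[[-0.011,0.016,0],[-0.02,0.03,0],[-0.02,0.03,0],[-0.02,0.03,0],[-0.02,0.03,0],[-0.011,0.016,0],[-0.005,0.0065,0],[0,0,0],[0,0,0.02],[0,0,0.03],[0,0,0.025],[0,0,0.015],[0,0,0.005],[0,0,0],[0,0,0],[0,0,0],[0,0,0],[0,0,0],[0,0,0]], delta_rot=[[0,0,-0.6],[0,0,0],[0,0,0],[0,0,0],[0,0,0],[0,0,0],[0,0,0],[0,0,0],[0,0,0],[0,0,0],[0,0,0],[0,0,0],[0,0,0],[0,0,0],[0,0,0],[0,0,0],[0,0,0],[0,0,0],[0,0,0]], grip=[0.4,0.4,0.4,0.4,0.4,0.4,0.4,0.4,0.4,0.4,0.4,0.4,0.4,0.4,-1,-1,-1,-1,-1])

```text
clock: 20.82
tool_pos: [0.598, -0.0525, 0.136]
eef_rot: [0.908, 0.419, 0.0, 0.0]
contact_force: [-1.0, 0.3, 3.6]
opening: 0.336
finger_force: 20.0
```

```bash
python3 go.py .5548 .0763 .235 98
```

```text
clk 20.82 pos [ 0.598  -0.0525  0.136 ] t 49.6 tilt [ 0.01 -0.  ] rotz(tool) -48.4 shift mm [133.6 -24.9 -99. ] open 0.336 q [ 0.13  0.89 -0.21  1.76  0.33  0.52 -0.99] F [-1.   0.3  3.6]
```

>>> play_rows(translation=[[0,0,-0.014],[0,0,-0.03],[0,0,-0.03],[0,0,-0.025],[0,0,0],[0,0,0],[0,0,0],[0.018,-0.0035,0],[0.035,-0.0065,0],[0.035,-0.0065,0],[0.028,-0.005,0],[0.0176,-0.0034,0],[0,0,0],[0,0,0.03],[0,0,0.035],[0,0,0.03],[0,0,0.02],[0,0,0.01],[0,0,0],[0,0,0]], delta_rot=[[0,0,0],[0,0,0],[0,0,-9.7],[0,0,-9.7],[0,0,-9.7],[0,0,-9.7],[0,0,-9.6],[0,0,0],[0,0,0],[0,0,0],[0,0,0],[0,0,0],[0,0,0],[0,0,0],[0,0,0],[0,0,0],[0,0,0],[0,0,0],[0,0,0],[0,0,0]], grip=[-1,-1,-1,-1,-1,-1,-1,-1,-1,-1,-1,-1,-1,-1,-1,-1,-1,-1,-1,-1])

```text
clock: 23.32
tool_pos: [0.5554, 0.0761, 0.1105]
eef_rot: [0.656, 0.754, 0.001, 0.001]
contact_force: [0.4, -0.4, -0.8]
opening: 0.342
finger_force: 20.0
```

```bash
python3 go.py .5548 .0763 .091 98; python3 - <<'E'
from h import *
for c in ['scene','wrist']: cv2.imwrite(f'pics/{c}3.png',r.snapshot(c))
a=cv2.imread('pics/scene3.png')[180:360,180:420]; a=cv2.resize(a,(400,300))
cv2.imwrite('pics/c3.png',np.hstack([a,cv2.resize(cv2.imread('pics/wrist3.png'),(400,300))]))
E
```

```text
clk 23.32 pos [0.5554 0.0761 0.1105] t 97.95 tilt [0.08 0.01] rotz(tool) -0.05 shift mm [ 0.3 -0.5 19.5] open 0.342 q [-0.02  0.92 -0.33  1.89  0.64  0.45 -0.69] F [ 0.4 -0.4 -0.8]
```

View pics/c3.png

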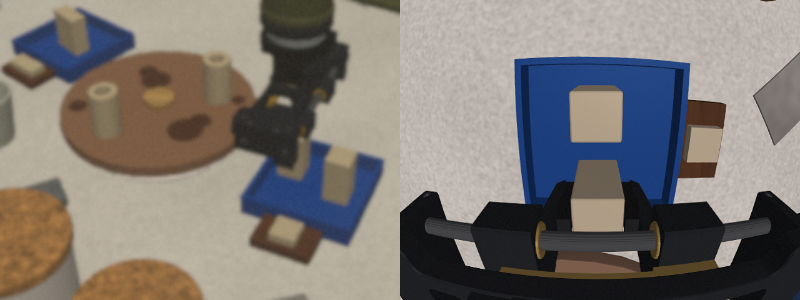

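The first square stands upright in its tray at about (596,115) in the right half. The second is held clear of it at (597,200), and the oblong stands in its tray. I set the second square down.

>>> play_rows(translation=[[0,0,0.008],[0,0,0.006],[0,0,0.003],[0,0,0.001],[0,0,0.001],[0,0,0],[0,0,0]], delta_rot=[[0,0,0],[0,0,0],[0,0,0],[0,0,0],[0,0,0],[0,0,0],[0,0,0]], grip=[-1,-1,-1,-1,-1,-1,-1])

```text
clock: 24.3
tool_pos: [0.5547, 0.0763, 0.091]
eef_rot: [0.656, 0.755, 0.0, 0.0]
contact_force: [-1.8, 0.7, 3.0]
opening: 0.339
finger_force: 20.0
```

>>> play_rows(translation=[[0,0,0],[0,0,0],[0,0,0],[0,0,0],[0,0,-0.01],[0,0,-0.03],[0,0,-0.04],[0,0,-0.04],[0,0,-0.02],[0,0,0],[0,0,0]], delta_rot=[[0,0,0],[0,0,0],[0,0,0],[0,0,0],[0,0,0],[0,0,0],[0,0,0],[0,0,10],[0,0,10],[0,0,0],[0,0,0]], grip=[0.1,0.1,0.1,0.1,0.1,0.4,0.4,0.4,0.4,0.4,0.4])

```text
clock: 25.68
tool_pos: [0.5542, 0.076, 0.2301]
eef_rot: [0.776, 0.631, -0.001, -0.0]
contact_force: [-0.2, -0.4, -0.1]
opening: 0.701
finger_force: 0.0
```

```bash
python3 go.py .506 -.0605 .137 78
```

```text
clk 25.68 pos [0.5542 0.076  0.2301] t 78.17 tilt [-0.07 -0.04] rotz(tool) 0.17 shift mm [-143.6  -18.8   93.1] open 0.701 q [ 0.01  0.72 -0.38  1.83  0.41  0.67 -0.82] F [-0.2 -0.4 -0.1]
```

>>> play_rows(translation=[[-0.018,-0.0025,0],[-0.035,-0.0045,0],[-0.035,-0.0045,0],[-0.03,-0.004,0],[-0.018,-0.0025,0],[-0.008,-0.001,0],[0,0,0],[0,0,0.02],[0,0,0.03],[0,0,0.025],[0,0,0.014],[0,0,0.004],[0,0,0],[0,0,0],[0,0,0],[0,0,0],[0,0,0],[0,0,0]], delta_rot=[[0,0,0],[0,0,0],[0,0,0],[0,0,0],[0,0,0],[0,0,0],[0,0,0],[0,0,0],[0,0,0],[0,0,0],[0,0,0],[0,0,0],[0,0,0],[0,0,0],[0,0,0],[0,0,0],[0,0,0],[0,0,0]], grip=[0.4,0.4,0.4,0.4,0.4,0.4,0.4,0.4,0.4,0.4,0.4,0.4,0.4,-1,-1,-1,-1,-1])

```text
clock: 27.92
tool_pos: [0.5064, -0.0607, 0.1381]
eef_rot: [0.777, 0.629, 0.0, 0.0]
contact_force: [-1.1, 0.0, 4.9]
opening: 0.409
finger_force: 20.0
```

```bash
python3 go.py .4387 .3724 .235 78
```

```text
clk 27.93 pos [ 0.5064 -0.0607  0.1381] t 78.0 tilt [ 0.04 -0.02] rotz(tool) -0.0 shift mm [ 409.6 -156.3  -96.9] open 0.409 q [ 0.18  0.83 -0.26  2.03  0.57  0.35 -0.75] F [-1.1  0.   4.9]
```

>>> play_rows(translation=[[0,0,-0.014],[0,0,-0.03],[0,0,-0.03],[0,0,-0.023],[0.016,-0.006,0],[0.032,-0.0122,0],[0.038,-0.0145,0],[0.038,-0.0145,0],[0.038,-0.0145,0],[0.038,-0.0145,0],[0.038,-0.0145,0],[0.038,-0.0145,0],[0.038,-0.0145,0],[0.038,-0.0145,0],[0.032,-0.0122,0],[0.0186,-0.0074,0],[0.007,-0.0025,0],[0,0,0],[0,0,0]], delta_rot=[[0,0,0],[0,0,0],[0,0,0],[0,0,0],[0,0,0],[0,0,0],[0,0,0],[0,0,0],[0,0,0],[0,0,0],[0,0,0],[0,0,0],[0,0,0],[0,0,0],[0,0,0],[0,0,0],[0,0,0],[0,0,0],[0,0,0]], grip=[-1,-1,-1,-1,-1,-1,-1,-1,-1,-1,-1,-1,-1,-1,-1,-1,-1,-1,-1])

```text
clock: 30.3
tool_pos: [0.4391, 0.3708, 0.2345]
eef_rot: [0.778, 0.629, -0.001, 0.001]
contact_force: [0.8, -0.5, -1.7]
opening: 0.411
finger_force: 20.0
```

```bash
python3 go.py .4387 .3724 .093 78
```

```text
clk 30.3 pos [0.4391 0.3708 0.2345] t 77.88 tilt [ 0.  -0.1] rotz(tool) -0.12 shift mm [  1.5  -0.7 141.5] open 0.411 q [-0.59  0.73 -0.33  1.78  0.34  0.69 -1.32] F [ 0.8 -0.5 -1.7]
```

>>> play_rows(translation=[[0.001,0,0.025],[0,0,0.035],[0,0,0.035],[0,0,0.02],[0,0,0.01],[0,0,0.008],[0,0,0.005],[0,0,0.002],[0,0,0.001],[0,0,0],[0,0,0]], delta_rot=[[0,0,0],[0,0,0],[0,0,0],[0,0,0],[0,0,0],[0,0,0],[0,0,0],[0,0,0],[0,0,0],[0,0,0],[0,0,0]], grip=[-1,-1,-1,-1,-1,-1,-1,-1,-1,-1,-1])

```text
clock: 31.68
tool_pos: [0.4388, 0.3736, 0.0939]
eef_rot: [0.777, 0.629, 0.0, 0.0]
contact_force: [-0.2, -0.2, -1.3]
opening: 0.413
finger_force: 20.0
```

>>> play_rows(translation=[[0,0,0.001],[0,0,0.0005],[0,0,0]], delta_rot=[[0,0,0],[0,0,0],[0,0,0]], grip=[-1,-1,-1])

```text
clock: 32.05
tool_pos: [0.4388, 0.3736, 0.0931]
eef_rot: [0.777, 0.629, 0.0, 0.0]
contact_force: [-1.3, -1.1, 7.4]
opening: 0.407
finger_force: 20.0
```

Contact with the tray floor, so I release and lift. Then the other round.

>>> play_rows(translation=[[0,0,0],[0,0,0],[0,0,0],[0,0,0],[0,0,-0.01],[0,0,-0.03],[0,0,-0.04],[0,0,-0.04],[0,0,-0.02],[0,0,0]], delta_rot=[[0,0,0],[0,0,0],[0,0,0],[0,0,0],[0,0,0],[0,0,0],[0,0,0],[0,0,0],[0,0,0],[0,0,0]], grip=[0.2,0.2,0.2,0.2,0.2,0.5,0.5,0.5,0.5,0.5])

```text
clock: 33.3
tool_pos: [0.4394, 0.3741, 0.2342]
eef_rot: [0.777, 0.629, 0.002, -0.0]
contact_force: [0.6, -0.5, -0.4]
opening: 0.749
finger_force: 0.0
```

```bash
python3 go.py .631 -.1375 .137 78; python3 - <<'E'
from h import *
im=r.snapshot('scene'); cv2.imwrite('pics/c4.png',im)
E
```

```text
clk 33.3 pos [0.4394 0.3741 0.2342] t 77.99 tilt [0.17 0.16] rotz(tool) -0.01 shift mm [-460.6  293.8   97.2] open 0.749 q [-0.59  0.73 -0.33  1.78  0.35  0.69 -1.33] F [ 0.6 -0.5 -0.4]
```

View pics/c4.png

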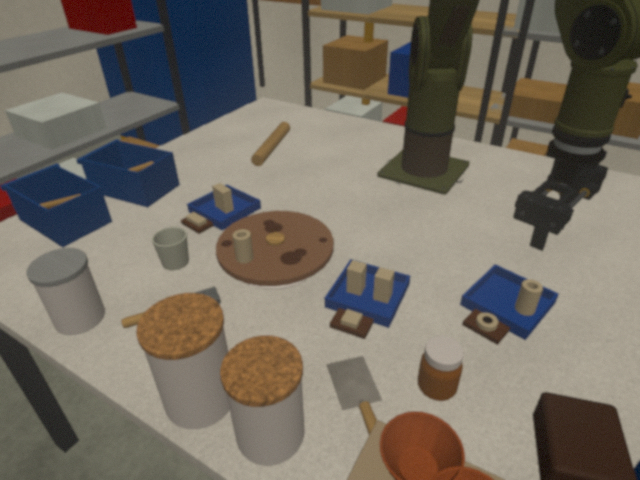

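All four placed props stand upright in their trays: round (530,297), squares (356,278) and (384,285), and oblong (222,199). The last round is at (243,246). I move to fetch it.

>>> play_rows(translation=[[-0.016,0.01,0],[-0.03,0.019,0],[-0.034,0.0217,0],[-0.034,0.0217,0],[-0.034,0.0217,0],[-0.034,0.0217,0],[-0.034,0.0217,0],[-0.034,0.0217,0],[-0.034,0.0217,0],[-0.034,0.0217,0],[-0.034,0.0217,0],[-0.034,0.0217,0],[-0.034,0.0217,0],[-0.025,0.016,0],[-0.0156,0.01,0],[0,0,0],[0,0,0]], delta_rot=[[0,0,0],[0,0,0],[0,0,0],[0,0,0],[0,0,0],[0,0,0],[0,0,0],[0,0,0],[0,0,0],[0,0,0],[0,0,0],[0,0,0],[0,0,0],[0,0,0],[0,0,0],[0,0,0],[0,0,0]], grip=[0.5,0.5,0.5,0.5,0.5,0.5,0.5,0.5,0.5,0.5,0.5,0.5,0.5,0.5,0.5,0.5,0.5])

```text
clock: 35.48
tool_pos: [0.6297, -0.1364, 0.2319]
eef_rot: [0.777, 0.63, 0.0, -0.001]
contact_force: [0.5, 0.5, 0.3]
opening: 0.748
finger_force: 0.0
```

```bash
python3 go.py .631 -.1375 .138 78
```

```text
clk 35.48 pos [ 0.6297 -0.1364  0.2319] t 78.11 tilt [-0.06  0.08] rotz(tool) 0.11 shift mm [-0.8  1.5 93.9] open 0.748 q [ 0.38  0.83 -0.44  1.56  0.43  0.85 -0.43] F [0.5 0.5 0.3]
```

>>> play_rows(translation=[[-0.001,0.001,0.02],[0,0,0.03],[0,0,0.025],[0,0,0.015],[0,0,0.004],[0,0,0],[0,0,0],[0,0,0],[0,0,0],[0,0,0],[0,0,0],[0,0,0]], delta_rot=[[0,0,0],[0,0,0],[0,0,0],[0,0,0],[0,0,0],[0,0,0],[0,0,0],[0,0,0],[0,0,0],[0,0,0],[0,0,0],[0,0,0]], grip=[0.5,0.5,0.5,0.5,0.5,0.5,-1,-1,-1,-1,-1,-1])

```text
clock: 36.98
tool_pos: [0.6313, -0.1394, 0.1386]
eef_rot: [0.777, 0.629, 0.0, 0.0]
contact_force: [-0.1, 0.5, 4.5]
opening: 0.408
finger_force: 20.0
```

```bash
python3 go.py .4273 .3176 .235 78
```

```text
clk 36.98 pos [ 0.6313 -0.1394  0.1386] t 77.99 tilt [ 0.04 -0.02] rotz(tool) -0.01 shift mm [ 404.6 -294.5  -96.4] open 0.408 q [ 0.35  0.95 -0.38  1.6   0.5   0.69 -0.49] F [-0.1  0.5  4.5]
```

>>> play_rows(translation=[[0,0,-0.014],[0,0,-0.03],[0,0,-0.03],[0,0,-0.022],[0.015,-0.011,0],[0.028,-0.0204,0],[0.0345,-0.0251,0],[0.0345,-0.0251,0],[0.0345,-0.0251,0],[0.0345,-0.0251,0],[0.0345,-0.0251,0],[0.0345,-0.0251,0],[0.0345,-0.0251,0],[0.0345,-0.0251,0],[0.0345,-0.0251,0],[0.028,-0.0204,0],[0.015,-0.011,0],[0.0081,-0.0059,0],[0,0,0],[0,0,0]], delta_rot=[[0,0,0],[0,0,0],[0,0,0],[0,0,0],[0,0,0],[0,0,0],[0,0,0],[0,0,0],[0,0,0],[0,0,0],[0,0,0],[0,0,0],[0,0,0],[0,0,0],[0,0,0],[0,0,0],[0,0,0],[0,0,0],[0,0,0],[0,0,0]], grip=[-1,-1,-1,-1,-1,-1,-1,-1,-1,-1,-1,-1,-1,-1,-1,-1,-1,-1,-1,-1])

```text
clock: 39.48
tool_pos: [0.4276, 0.3162, 0.234]
eef_rot: [0.778, 0.628, -0.0, 0.001]
contact_force: [-0.4, 0.4, -0.2]
opening: 0.408
finger_force: 20.0
```

```bash
python3 go.py .4273 .3176 .0935 78
```

```text
clk 39.48 pos [0.4276 0.3162 0.234 ] t 77.87 tilt [ 0.01 -0.08] rotz(tool) -0.13 shift mm [  1.3  -0.6 140.5] open 0.408 q [-0.52  0.68 -0.33  1.91  0.37  0.61 -1.3 ] F [-0.4  0.4 -0.2]
```

>>> play_rows(translation=[[0.001,0,0.025],[0,0,0.035],[0,0,0.035],[0,0,0.02],[0,0,0.01],[0,0,0.008],[0,0,0.005],[0,0,0.001],[0,0,0.001],[0,0,0],[0,0,0]], delta_rot=[[0,0,0],[0,0,0],[0,0,0],[0,0,0],[0,0,0],[0,0,0],[0,0,0],[0,0,0],[0,0,0],[0,0,0],[0,0,0]], grip=[-1,-1,-1,-1,-1,-1,-1,-1,-1,-1,-1])

```text
clock: 40.85
tool_pos: [0.4273, 0.3188, 0.0944]
eef_rot: [0.777, 0.629, 0.0, 0.0]
contact_force: [0.1, -0.1, -1.6]
opening: 0.408
finger_force: 20.0
```

>>> play_rows(translation=[[0,0,0.001],[0,0,0.0005],[0,0,0]], delta_rot=[[0,0,0],[0,0,0],[0,0,0]], grip=[-1,-1,-1])

```text
clock: 41.22
tool_pos: [0.4272, 0.3188, 0.0935]
eef_rot: [0.777, 0.629, 0.0, 0.0]
contact_force: [-0.7, -1.4, 8.4]
opening: 0.407
finger_force: 20.0
```

>>> play_rows(translation=[[0,0,0],[0,0,0],[0,0,0],[0,0,0],[0,0,-0.01],[0,0,-0.03],[0,0,-0.04],[0,0,-0.04],[0,0,-0.04],[0,0,-0.02],[0,0,0],[0,0,0]], delta_rot=[[0,0,0],[0,0,0],[0,0,0],[0,0,0],[0,0,0],[0,0,0],[0,0,0],[0,0,0],[0,0,0],[0,0,0],[0,0,0],[0,0,0]], grip=[0.2,0.2,0.2,0.2,0.2,0.5,0.5,0.5,0.5,0.5,0.5,0.5])

```text
clock: 42.72
tool_pos: [0.4268, 0.3181, 0.2721]
eef_rot: [0.777, 0.629, -0.001, 0.0]
contact_force: [0.4, 0.5, -0.1]
opening: 0.751
finger_force: 0.0
```

```bash
python3 - <<'E'
from h import *
a,b=r.snapshot('scene'),r.snapshot('wrist')
cv2.imwrite('pics/c5.png',np.hstack([cv2.resize(a[160:360,170:570],(400,200)),cv2.resize(b,(400,300))[:200]]))
T={'round':(.433,.345,-.205),'square':(.551,.104,.135),'oblong':(.4565,-.3555,-.144)}
for k,(x,y,w) in T.items():
    for d in r.look_for('scene',k if k=='oblong' else k+'_a')[:3]: 
        p=d['point']; c,s=np.cos(w),np.sin(w); e=p[0]-x,p[1]-y
        print(k,round(d['confidence'],2),np.round([e[0]*c+e[1]*s,e[1]*c-e[0]*s,p[2]],3))
E
```

```text
round 0.98 [ 0.012 -0.02   0.045]
round 0.73 [0.013 0.032 0.044]
square 0.97 [ 0.017 -0.02   0.047]
square 0.85 [0.017 0.028 0.045]
oblong 0.61 [0.008 0.016 0.045]
```

View pics/c5.png

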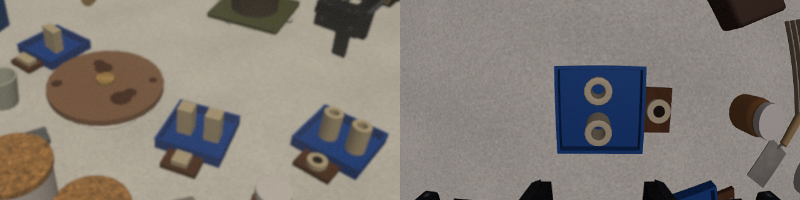

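All five stand upright and well inside their trays: rounds at (331,124) and (361,136), squares at (187,118) and (213,125), and the oblong at (53,39). The turntable is empty and the arm is clear, so I hand the job in.

```bash
python3 -c "
from plant import r
print(r.finish_job())"
```

```text
the job is handed in; nothing more can be done
None
```

I sorted all five props into their trays and handed the job in at about 43 s; they were upright and released, with the cup and jar not visibly moved, but the hand-in returned no verdict.

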